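# Free the stuck steamer insert from its pot

### The arm

A 7-joint arm with a two-finger parallel gripper is mounted at the origin on a cart in front of the work surface, level with it; the furniture and walls round the work are solid. World frame = base frame: x ahead of the robot, y to its left, z up, the work surface at z = 0. Lengths are in m, angles in rad, forces in N, time in s.
With the tool pointing down it reaches from about 0.35 to 0.9 m from the base axis. Payload 19.9 kg.
Tool frame: the origin (TCP) lies between the finger pads; the fingertips stand 17 mm ahead of it and the grasp point (between the pads) lies 2 mm behind it; z points along the fingers, y is the line along which they close (so a half turn about z gives the same grasp; the last joint's range is limited). The gripper opens to 94 mm and grips with 3 to 60 N. Pads are 16 mm wide; open, the fingers measure 119 mm over their backs; the gripper's body (75 mm by 177 mm) begins 78 mm behind the grasp point.
Start: joints at [-1.327, 0.417, -0.01, 1.614, 0.005, 1.111, -0.053], TCP at [0.176, 0.6, 0.222] pointing down, gripper open.
Joint ranges: [-2.81, 2.81], [-0.39, 2.02], [-1.27, 1.25], [0.06, 2.57], [-1.19, 4.33], [0.19, 2], [-2.82, 2.82]. Speed limits (rad/s): [1.89, 1.89, 2.39, 2.39, 3.01, 3.01, 3.01].

### API

Orientations are given as a unit quaternion [x, y, z, w].
In Python, from rig import readout, eyes, job gives the robot as it stands. The module is installed in compiled form; this text tells all that it offers.
- The arm moves only by the tool arm_command, never from a script. Its argument "targets" is a list of rows, each a list of 3 entries, a list of its own where there are three numbers: the gripper command: -1 is fully open, 1 is shut, values between are in proportion, then the shift along the tool's x, y, z in m, then the turn about the tool's z in rad. A call has 1 to 12 rows; each row shifts and turns the commanded pose from where the row before left it, along the tool's axes as they then stand; what a row does not reach is not made up. A row lasts 1/10 s, in which the tool goes at most 50 mm and 8.59 degrees, less where a joint would pass 70% of its speed; a pose out of reach is approached as far as the arm can. A call with a gripper value outside its range is refused whole. The fingers move at their own pace and stop on an object; the grip force is fixed at half the most. Time passes only in rows, so rows that do not move let the fingers close. It gives the time, the measured TCP pose, the force, the opening and the grip force at its end, in the units of the state.
- readout.observe(): the state, without advancing time (a new reading comes with each control period).
- eyes.get_image(name): name is "scene" or "top" or "wrist"; returns (picture, depth): 384x512x3 uint8, blue, green, red; 384x512 float32, m along the optical axis (not along the pixel's ray), 0 where there is no reading.
- eyes.camera_info(name): a dict with "fov_y" (degrees; the focal length in pixels is half the picture's height over the tangent of half this angle, whatever the lens; pixels are square), "cx", "cy" (the principal point, pixels), "eye" and "rotation" of the camera in the world. Camera axes: x right, y down, z forward; pixel columns grow to the right and rows downward; lengths in m; the calibration is good to about 2 mm. The wrist camera is an equidistant fisheye: a pixel r from the principal point sees the ray r / f radians off the axis. A picture is of the moment at which its call begins: read the wrist's pose just before it. camera_info takes no time and is no camera call; for the wrist camera it gives the pose at the moment of the call.
- job.close_job(): hands the job in; it is judged then, once.
The state is a dict: "time": time; "qpos": joint angles; "joint_vel": joint speeds; "effort": joint torques, N m; "tool_pos": TCP position; "tcp_rot": TCP orientation; "wrist_force": force on the tool from outside, world axes, zero at the start; "moment": the same for the moment, N m; "gripper_width": finger opening in m; "finger_force": force on a finger pad.
Only numpy, scipy, OpenCV 4.12 (cv2) and the standard library are available. Lean on these libraries where they do the work, as an engineer would, in place of code of your own. Each camera call takes 0.05 s, during which the arm holds its last target. There are 200 camera calls.

### The job

Take the steamer insert out of the pot on the hob and stand it upright in the middle of the round dish. It is jammed and locked in the pot's ring: turn it anticlockwise (seen from above) by its black grip a little at a time, feeling with a gentle pull after each turn whether it comes, and once it is free lift it straight up. Leave the pot standing where it is, and do not disturb the other things.

Things in the scene. Friction and masses are not known exactly. Their poses are not given: they have to be found in the camera images.
- insert: Steamer insert, steel, nested in the pot: a perforated cup 92 mm in diameter and 75 high below a flange 124 in diameter, 4 thick (its underside 75 above the origin). Origin: centre of the underside, z up. 0.25 to 0.5 kg. Starts 18 above the pot's origin, on its axis. Once aligned it rises with 6 to 12 N (weight included) for the first 35 mm, then freely; it clears the pot after 75 mm.
- insert_grip (a point): Centre of the insert's black grip block, on its axis 110 mm above its underside; axes as the insert. The block is 74 long (x), 42 wide (y: take it across this width) and 20 tall. Only an 8 mm bar at each end (x = +-37 to +-59) stands beside it; the flange lies 21 below its underside. Turning the insert takes about 0.2 to 0.5 N m.
- pot_mouth (a point): Centre of the pot ring's top, 93 mm above the pot's foot; axes as the pot. Under the flange, out of sight, 3 lugs of the insert sit below a lip of the ring with 1.5 mm play. The lip's 3 gaps, 2.09 rad apart, cannot be seen: the insert must turn +0.3 to +1.4 rad (anticlockwise from above), and frees only within about 0.12 rad of the right angle; there is no stop, past it it locks again.
- pot: Heavy dark cast pot with a steel ring on top, on the hob: 174 mm in diameter, ring top 93 above the origin, two loop handles to its own +y and -y reaching 113 from the axis. Origin: centre of its underside, z up. Loose, 4.6 kg: it resists a pull of 40 N but is lifted or dragged by more.
- round_dish: Low ROUND white dish, 152 across the rim and 14 mm high, inner floor 5 above the origin and about 118 across, on the worktop. Origin: centre of its underside, z up. Loose, 0.5 kg.
- kitchen_timer: Round kitchen timer, 63 across, 46 tall (mm). Not needed. Origin: centre of its underside.
- coffee_scoop: Coffee scoop, 129 long, 28 tall, near the front edge (mm). Not needed. Origin: centre of its underside.
- blue_tub: Food tub with lid, 105 across, 52 tall (mm). Not needed. Origin: centre of its underside.
- square_dish: Low SQUARE white dish, 140 x 140 x 14; it may stand left or right of the round one (mm). Not needed. Origin: centre of its underside.

How it is judged:
By the outcome, as a careful person would: the job done as asked, in the order asked, and still so for the second after the job is handed in, with the robot touching nothing.
It also fails if it takes over 58 s, if anything falls off the work surface, if the arm or the gripper's body presses on something with over 40 N, if the wrist force passes 120 N, or if a joint passes its speed limit or range.

## Working session

There is one attempt and no reset: what is moved stays moved. The work goes in short steps, Python scripts to look and compute and a tool call to move; the robot and the scene stay as the last step left them, time stands still between calls to the robot, and variables do not carry over. Pictures are saved under pics/ and viewed, at most 10 in all, crops included, and the job is handed in when it is done.

Besides the shell and the picture viewer there is one more tool, called after "Call:" as a command line: name --argument value ..., lists and objects as JSON in quotes. arm_command: Moves the arm, as the interface text tells. Its arguments: {"type":"object","properties":{"targets":{"type":"array","items":{"type":"array"}}},"required":["targets"]}

```bash
mkdir -p pics; cat > h.py <<'E'
import numpy as np, cv2
from rig import readout, eyes, job
def cloud(name):
    i=eyes.camera_info(name); im,d=eyes.get_image(name)
    f=192/np.tan(np.radians(i["fov_y"])/2)
    v,u=np.mgrid[0:384,0:512]
    P=np.stack([(u-i["cx"])/f*d,(v-i["cy"])/f*d,d],-1)@np.array(i["rotation"]).T+np.array(i["eye"])
    P[d==0]=np.nan
    return im,d,P
E
python3 - <<'E'
from h import *
for n in("top","scene"):
    im,d,P=cloud(n); np.savez(n,im=im,d=d,P=P); cv2.imwrite(f"pics/{n}.png",im)
    i=eyes.camera_info(n);print(n,i)
s=readout.observe();print(s)
E
```

```text
Traceback (most recent call last):
  File "h.py", line 7, in cloud
    P=np.stack([(u-i["cx"])/f*d,(v-i["cy"])/f*d,d],-1)@np.array(i["rotation"]).T+np.array(i["eye"])
      ~~~~~~~~~~~~~~~~~~~~~~~~~~~~~~~~~~~~~~~~~~~~~~~~^~~~~~~~~~~~~~~~~~~~~~~~~~
ValueError: matmul: Input operand 1 has a mismatch in its core dimension 0, with gufunc signature (n?,k),(k,m?)->(n?,m?) (size 4 is different from 3)
```

Rotation is a quaternion.

```bash
sed -i 's/np.array(i\["rotation"\]).T/R.from_quat(i["rotation"]).as_matrix().T/; 1a from scipy.spatial.transform import Rotation as R' h.py
python3 - <<'E'
from h import *
for n in("top","scene"):
    im,d,P=cloud(n); np.savez(n,im=im,d=d,P=P); cv2.imwrite(f"pics/{n}.png",im)
    i=eyes.camera_info(n);print(n,i)
s=readout.observe();print(s)
E
```

```text
top {'fov_y': 56.33652547524442, 'cx': 257.12526973044277, 'cy': 187.471578564573, 'eye': array([ 0.39654703, -0.01274301,  1.00735915]), 'rotation': array([-0.69707003,  0.71145326, -0.05117358,  0.07286216])}
scene {'fov_y': 53.20123916088943, 'cx': 269.39963608293385, 'cy': 199.25802214714355, 'eye': array([0.06286446, 0.34434854, 1.21861132]), 'rotation': array([-0.45372661,  0.85383668, -0.22542084,  0.11950117])}
{'time': 0.15, 'qpos': array([-1.32650365,  0.41783061, -0.01026961,  1.61401709,  0.00469778,
        1.11069864, -0.05301485]), 'joint_vel': array([-0.00102882, -0.00223233, -0.00043807, -0.00262314, -0.00147928,
       -0.00126666,  0.00093456]), 'effort': array([ 7.24292040e-04, -8.51529336e+01,  6.38421681e-01, -4.26132846e+01,
       -4.88679693e-02,  1.73396064e-02,  4.70741065e-05]), 'tool_pos': array([0.17614911, 0.59938583, 0.22198094]), 'tcp_rot': array([ 1.42429705e-01,  9.89804810e-01, -4.64833585e-04, -2.17295383e-05]), 'wrist_force': array([ 0.75196474, -0.34784454,  0.49434183]), 'moment': array([-0.02018408,  0.02101804, -0.04279426]), 'finger_force': 0.0, 'gripper_width': 0.09405588793950741}
```

View pics/top.png

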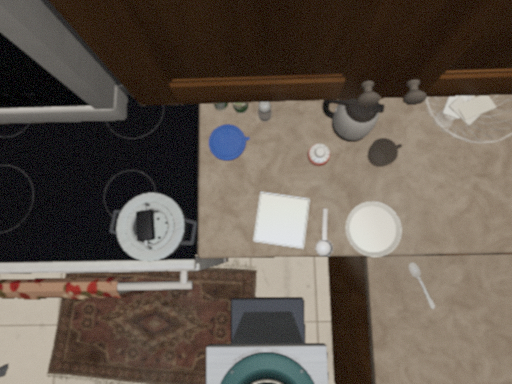

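View pics/scene.png

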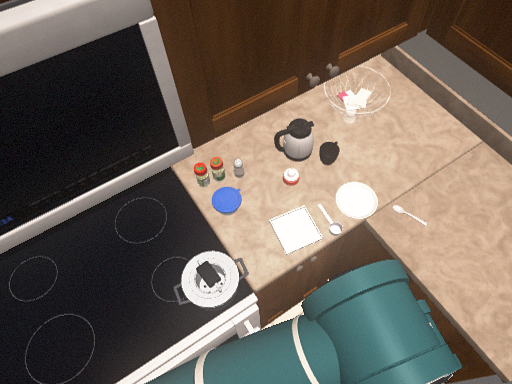

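Top view: pot at about (150,227), with the black grip at (146,225). The round dish is at (374,229), the square dish at (282,220), the tub at (228,142) and the scoop at (324,235). The scene view agrees.

```bash
python3 - <<'E'
from h import *
def circ(pts):
    A=np.c_[2*pts,np.ones(len(pts))]; s=np.linalg.lstsq(A,(pts**2).sum(1),rcond=None)[0]
    return s[:2],np.sqrt(s[2]+s[:2]@s[:2])
for n,pb,db in(("top",(105,180,200,270),(335,195,412,262)),("scene",(170,240,255,315),(328,175,385,225))):
    z=np.load(n+".npz"); im,P=z["im"],z["P"]
    def sub(b): return im[b[1]:b[3],b[0]:b[2]],P[b[1]:b[3],b[0]:b[2]]
    I,Q=sub(pb); z_=Q[...,2]; g=I.max(-1)
    print(n,"z hist",np.histogram(z_[np.isfinite(z_)],np.arange(-.01,.2,.01))[0])
    m=(g<60)&(z_>.115)&(z_<.17); k,l,st,c=cv2.connectedComponentsWithStats(m.astype(np.uint8))
    j=1+st[1:,4].argmax(); q=Q[l==j]; print("grip",len(q),np.median(q,0))
    t=q[q[:,2]>np.median(q[:,2])-.006]; r=cv2.minAreaRect((t[:,:2]*1000).astype(np.float32)); print("top rect mm (x,y),size,ang",r)
    # ring top outer edge at z~.093
    m=(z_>.08)&(z_<.105); cs,_=cv2.findContours(m.astype(np.uint8),0,1); c=max(cs,key=cv2.contourArea)[:,0]
    q=Q[c[:,1],c[:,0]]
    h=cv2.convexHull((q[:,:2]*1000).astype(np.float32)); print("ring",len(q),circ(q[:,:2]),cv2.minEnclosingCircle(h))
    hd=Q[(z_>.03)&(z_<.1)]; 
    I,Q=sub(db); g=I.min(-1).astype(int); print("dish min-col range",np.percentile(g,[5,50,95]))
    m=(I.min(-1)>165); k,l,st,_=cv2.connectedComponentsWithStats(m.astype(np.uint8)); m=l==1+st[1:,4].argmax()
    cs,_=cv2.findContours(m.astype(np.uint8),0,1); c=max(cs,key=cv2.contourArea)[:,0]; q=Q[c[:,1],c[:,0]]; q=q[np.isfinite(q[:,0])]
    print("dish",circ(q[:,:2]),np.median(q[:,2]), np.nanmedian(Q[m],0))
    print("height map: max z over scene",np.nanmax(P[...,2]))
z=np.load("top.npz");P=z["P"]
for x0 in np.arange(.1,1.0,.1):
    print(round(x0,1),[ (round(float(np.nanmax(P[...,2][s])),2) if (s:=(abs(P[...,0]-x0)<.05)&(abs(P[...,1]-y0)<.05)).sum() else None) for y0 in np.arange(.8,-.7,-.1)])
E
```

```text
top z hist [ 139 3598  530  299   70   16   35   20  282   43  676 1981    7   17
   77  519    2    0    0    0]
grip 434 [0.4660784  0.28769564 0.14551699]
top rect mm (x,y),size,ang ((463.83538818359375, 288.1812744140625), (70.69712829589844, 40.932010650634766), 5.264062404632568)
ring 191 (array([0.46439981, 0.28745867]), np.float64(0.08574397762187974)) ((464.4087829589844, 287.9094543457031), 87.32408905029297)
dish min-col range [102. 139. 213.]
dish (array([ 0.45286085, -0.29915117]), np.float64(0.07357930032517984)) 0.01344442555263936 [ 0.4521556  -0.30095185  0.00580479]
height map: max z over scene 0.7649180776822976
scene z hist [ 654 2484   96  209   52   47   45   62  221   50 1070  769    4   11
   76  319    0    0    0    0]
grip 6 [0.48928133 0.3093436  0.14404164]
top rect mm (x,y),size,ang ((487.2955322265625, 310.0529479980469), (3.7821714878082275, 13.887040138244629), 85.75127410888672)
ring 161 (array([0.46363241, 0.28909256]), np.float64(0.08544288948602269)) ((464.4031677246094, 288.91119384765625), 87.1155776977539)
dish min-col range [142. 177. 253.]
di
[... 341 characters left out ...]
0, -0.0, 0.01, 0.01, 0.0, 0.01]
0.3 [-0.07, -0.07, -0.07, -0.07, -0.07, -0.07, -0.07, -0.89, -0.9, -0.9, -0.9, 0.01, 0.01, 0.01, 0.01]
0.4 [None, 0.01, 0.02, 0.01, 0.1, 0.15, 0.11, 0.01, 0.02, 0.03, 0.03, 0.02, 0.02, 0.0, 0.01]
0.5 [0.01, 0.01, 0.01, 0.02, 0.11, 0.15, 0.11, 0.01, 0.02, 0.02, 0.03, 0.02, 0.02, 0.01, 0.01]
0.6 [0.01, 0.02, 0.01, 0.01, 0.55, 0.69, 0.76, 0.72, 0.7, 0.71, 0.7, 0.69, 0.53, 0.19, 0.19]
0.7 [0.01, 0.01, 0.01, 0.01, 0.01, 0.01, 0.02, 0.06, 0.05, 0.05, 0.15, 0.15, 0.19, 0.19, 0.19]
0.8 [0.01, 0.01, 0.01, 0.01, 0.01, 0.01, 0.01, 0.08, 0.09, 0.01, 0.16, 0.15, 0.19, 0.15, 0.15]
0.9 [None, None, None, None, 0.01, None, None, None, None, None, None, None, None, None, None]
```

Call:
arm_command --targets '[[-1,[-0.0364,-0.0217,0],0.1],[-1,[-0.0364,-0.0217,0],0],[-1,[-0.0364,-0.0217,0],0],[-1,[-0.0364,-0.0217,0],0],[-1,[-0.0364,-0.0217,0],0],[-1,[-0.0364,-0.0217,0],0],[-1,[-0.0364,-0.0217,0],0],[-1,[-0.0364,-0.0217,0],0],[-1,[-0.0364,-0.0217,0],0],[-1,[-0.0364,-0.0217,0],0]]'

```text
time: 1.15
tool_pos: [0.4357, 0.2628, 0.2225]
tcp_rot: [0.192, 0.981, 0.0, 0.0]
wrist_force: [0.2, 0.1, -0.1]
gripper_width: 0.0939
finger_force: 0.0
```

```bash
cat > st.py <<'E'
from h import *
import sys
def yaw(q): y=R.from_quat(q).as_matrix()[:,1]; return np.degrees(np.arctan2(y[1],y[0]))
def show(tgt=None,ang=None):
    s=readout.observe(); M=R.from_quat(s["tcp_rot"]).as_matrix()
    print("t",round(s["time"],2),"p",np.round(s["tool_pos"],4),"yaw_y",round(yaw(s["tcp_rot"]),2),"tilt z",np.round(M[:,2],3),"F",np.round(s["wrist_force"],1),"M",np.round(s["moment"],2),"w",round(s["gripper_width"],4),"q",np.round(s["qpos"],2))
    if tgt is not None: print("tool shift",np.round(M.T@(np.array(tgt)-s["tool_pos"]),4))
    if ang is not None: d=np.radians((ang-yaw(s["tcp_rot"])+180)%360-180); print("tool turn",round(-d,3))
E
python3 - <<'E'
from st import *
show([.464,.288,.222],95.3)
z=np.load("top.npz");P=z["P"]
m=(abs(np.hypot(P[...,0]-.464,P[...,1]-.288)-.15)<.02)&(P[...,0]>.4)
print("hob z",np.nanmedian(P[...,2][m]),"worktop z",np.nanmedian(P[...,2][(abs(P[...,0]-.5)<.05)&(abs(P[...,1]+.42)<.03)]))
k=P[...,2]>.3; print("cab min x,z",np.nanmin(P[k],0))
E
```

```text
t 1.15 p [0.4357 0.2628 0.2225] yaw_y 67.9 tilt z [ 0.  0. -1.] F [ 0.2  0.1 -0.1] M [-0.04 -0.05  0.04] w 0.0939 q [-0.8   0.21  0.22  1.91 -0.05  1.03  0.63]
tool shift [-0.0167  0.034   0.0005]
tool turn -0.478
hob z 0.5981761313879577 worktop z -0.00010066623700777377
cab min x,z [ 0.58839099 -0.38605876  0.48034833]
```

Call:
arm_command --targets '[[-1,[0,0,0],-0.12],[-1,[0,0,0],-0.12],[-1,[0,0,0],-0.12],[-1,[0,0,0],-0.118],[-1,[0,0,0],0]]'

```text
time: 1.65
tool_pos: [0.435, 0.2642, 0.2223]
tcp_rot: [-0.047, 0.999, -0.0, -0.0]
wrist_force: [0.6, -0.3, -0.4]
gripper_width: 0.0941
finger_force: 0.0
```

```bash
python3 - <<'E'
from st import *
show([.464,.288,.1375],95.3)
i=eyes.camera_info("wrist");im,d=eyes.get_image("wrist");print(i);cv2.imwrite("pics/w1.png",im);np.savez("w1",im=im,d=d)
E
```

```text
t 1.65 p [0.435  0.2642 0.2223] yaw_y 95.41 tilt z [-0. -0. -1.] F [ 0.6 -0.3 -0.4] M [-0.05 -0.01  0.03] w 0.0941 q [-0.75  0.21  0.16  1.9  -0.04  1.03  1.1 ]
tool shift [-0.0312  0.021   0.0848]
tool turn 0.002
{'fov_y': 65.70646984690485, 'cx': 249.32603714474385, 'cy': 192.37987493359668, 'eye': array([0.36917219, 0.25937809, 0.38508515]), 'rotation': array([0.66856887, 0.73481663, 0.08465881, 0.0767663 ])}
```

View pics/w1.png

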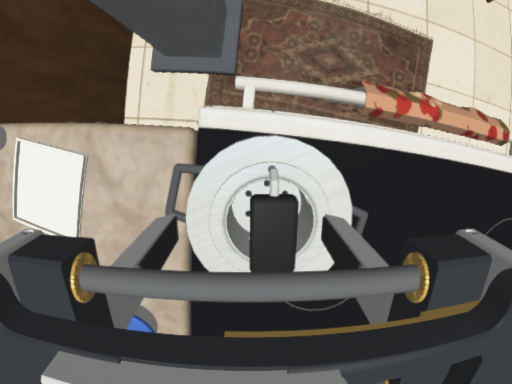

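The wrist view shows the grip at about (272,232), between the open fingers' lines, with the ring around it at (270,215). I'll check its position and angle by casting rays.

```bash
python3 - <<'E'
from st import *
z=np.load("w1.npz"); im,d=z["im"],z["d"]; i=eyes.camera_info("wrist")
f=192/np.tan(np.radians(i["fov_y"])/2)
v,u=np.mgrid[0:384,0:512]; x=u-i["cx"]; y=v-i["cy"]; r=np.hypot(x,y)+1e-9; th=r/f
P=np.stack([x/r*np.tan(th)*d,y/r*np.tan(th)*d,d],-1)@R.from_quat(i["rotation"]).as_matrix().T+i["eye"]; P[d==0]=np.nan
m=(im.max(-1)<70)&(abs(P[...,2]-.14)<.012)&(np.hypot(P[...,0]-.464,P[...,1]-.288)<.06)
t=P[m]; print(len(t),np.median(t,0),cv2.minAreaRect((t[:,:2]*1000).astype(np.float32)))
m=(abs(P[...,2]-.103)<.012)&(np.hypot(P[...,0]-.464,P[...,1]-.288)<.1)
m[230:]=0; q=P[m]; rr=np.hypot(q[:,0]-.464,q[:,1]-.288); print("ring z",np.median(q[:,2]))
# outer rim by angle
from scipy.optimize import least_squares
a=np.round(np.degrees(np.arctan2(q[:,1]-.288,q[:,0]-.464))/4).astype(int)
e=np.array([q[a==k][rr[a==k].argmax(),:2] for k in np.unique(a) if (a==k).sum()>10])
s=least_squares(lambda p:np.hypot(*(e-p[:2]).T)-p[2],[.464,.288,.087],loss="soft_l1",f_scale=.002); print("ring fit",s.x,len(e))
m=(np.hypot(P[...,0]-.464,P[...,1]-.288)>.1)&(np.hypot(P[...,0]-.464,P[...,1]-.288)<.18)&(im.max(-1)<30)&(v<230); print("hob",np.nanmedian(P[m],0))
E
```

```text
3498 [0.45863742 0.28838854 0.14522588] ((461.78509521484375, 289.31658935546875), (69.74112701416016, 41.0659294128418), 5.179553031921387)
ring z 0.1008510184356182
ring fit [0.46310937 0.28914262 0.08567623] 51
hob [0.41902349 0.19653923 0.00638431]
```

Call:
arm_command --targets '[[-1,[-0.0155,0.0105,0],0],[-1,[-0.0155,0.0105,0],0],[-1,[0,0,0.029],0],[-1,[0,0,0.029],0],[-1,[0,0,0.029],0],[-1,[0,0,0],0]]'

```text
time: 2.3
tool_pos: [0.4623, 0.287, 0.1324]
tcp_rot: [-0.044, 0.999, -0.002, -0.002]
wrist_force: [0.8, -0.1, 0.4]
gripper_width: 0.0943
finger_force: 0.0
```

```bash
python3 -c "
from st import *
show([.464,.2885,.135],95.3)"
```

```text
t 2.3 p [0.4623 0.287  0.1324] yaw_y 95.1 tilt z [-0.004 -0.003 -1.   ] F [ 0.8 -0.1  0.4] M [-0.   -0.01 -0.01] w 0.0943 q [-0.73  0.39  0.15  1.9  -0.07  0.87  1.11]
tool shift [-0.0018  0.0013 -0.0026]
tool turn -0.003
```

Call:
arm_command --targets '[[-1,[-0.0015,0.001,-0.001],0],[-1,[0,0,0],0],[1,[0,0,0],0],[1,[0,0,0],0],[1,[0,0,0],0],[1,[0,0,0],0],[1,[0,0,0],0],[1,[0,0,0],0]]'

```text
time: 3.1
tool_pos: [0.4653, 0.2892, 0.1364]
tcp_rot: [-0.046, 0.999, -0.0, -0.0]
wrist_force: [0.6, 0.2, -0.0]
gripper_width: 0.0491
finger_force: 0.0
```

```bash
python3 -c "
from st import *
show([.464,.2885,.135],95.3)"
```

```text
t 3.1 p [0.4653 0.2892 0.1364] yaw_y 95.28 tilt z [-0. -0. -1.] F [ 0.6  0.2 -0. ] M [ 0.04  0.04 -0.  ] w 0.0491 q [-0.73  0.38  0.15  1.89 -0.07  0.87  1.11]
tool shift [ 0.0014 -0.0006  0.0014]
tool turn -0.0
```

Call:
arm_command --targets '[[1,[0.001,-0.0005,0.001],0],[1,[0,0,0],0],[1,[0,0,0],0],[1,[0,0,0],0]]'

```text
time: 3.5
tool_pos: [0.4646, 0.2886, 0.1356]
tcp_rot: [-0.046, 0.999, 0.0, 0.0]
wrist_force: [1.4, -0.7, 4.4]
gripper_width: 0.0414
finger_force: 30.0
```

```bash
python3 -c "
from st import *
show([.464,.2885,.135],95.3)"
```

```text
t 3.5 p [0.4646 0.2886 0.1356] yaw_y 95.27 tilt z [ 0.  0. -1.] F [ 1.4 -0.7  4.4] M [-0.26 -0.29 -0.03] w 0.0414 q [-0.73  0.38  0.15  1.89 -0.07  0.87  1.11]
tool shift [ 0.0006 -0.0001  0.0006]
tool turn -0.0
```

Call:
arm_command --targets '[[1,[0,0,0],-0.1],[1,[0,0,0],-0.1],[1,[0,0,0],-0.1],[1,[0,0,0],0],[1,[0,0,0],0]]'

```text
time: 4.0
tool_pos: [0.4645, 0.2886, 0.1356]
tcp_rot: [-0.193, 0.981, -0.0, 0.0]
wrist_force: [0.2, -0.8, 5.5]
gripper_width: 0.0421
finger_force: 30.0
```

```bash
python3 -c "
from st import *
show([.464,.2885,.135],95.3)"
```

```text
t 4.0 p [0.4645 0.2886 0.1356] yaw_y 112.31 tilt z [ 0.  0. -1.] F [ 0.2 -0.8  5.5] M [-0.36 -0.05  0.41] w 0.0421 q [-0.68  0.38  0.09  1.89 -0.04  0.87  1.39]
tool shift [0.0005 0.0001 0.0006]
tool turn 0.297
```

Call:
arm_command --targets '[[1,[0,0,-0.001],0],[1,[0,0,-0.001],0],[1,[0,0,0],0]]'

```text
time: 4.3
tool_pos: [0.4641, 0.2884, 0.1371]
tcp_rot: [-0.194, 0.981, -0.0, -0.0]
wrist_force: [0.7, -0.5, -4.3]
gripper_width: 0.0418
finger_force: 30.0
```

```bash
python3 - <<'E'
from st import *
show([.464,.2885,.135],95.3)
im,d,P=cloud("top")
m=(im.max(-1)<60)&(P[...,2]>.137)&(P[...,2]<.17)&(np.hypot(P[...,0]-.464,P[...,1]-.288)<.06); print(m.sum())
cv2.imwrite("pics/t2.png",cv2.resize(im[170:290,90:230],None,fx=4,fy=4))
E
```

```text
t 4.3 p [0.4641 0.2884 0.1371] yaw_y 112.4 tilt z [-0.001 -0.001 -1.   ] F [ 0.7 -0.5 -4.3] M [-0.3  -0.04 -0.03] w 0.0418 q [-0.68  0.38  0.09  1.89 -0.04  0.87  1.39]
tool shift [0.0001 0.0001 0.0021]
tool turn 0.299
117
```

View pics/t2.png

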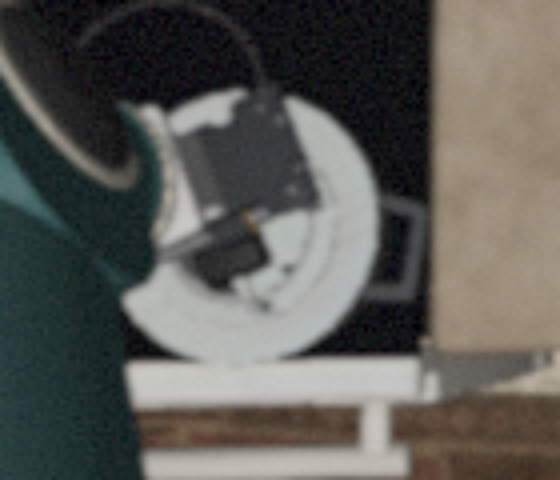

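The crop shows the grip (230,265) turned with the tool, and the pot handle unmoved. I'll pull a little more.

Call:
arm_command --targets '[[1,[0,0,-0.001],0],[1,[0,0,-0.001],0],[1,[0,0,0],0]]'

```text
time: 4.65
tool_pos: [0.4644, 0.2886, 0.1396]
tcp_rot: [-0.195, 0.981, -0.0, -0.0]
wrist_force: [-0.7, -0.8, -3.4]
gripper_width: 0.0416
finger_force: 30.0
```

Call:
arm_command --targets '[[1,[0,0,-0.001],0],[1,[0,0,-0.001],0],[1,[0,0,0],0]]'

```text
time: 4.95
tool_pos: [0.4645, 0.2887, 0.1417]
tcp_rot: [-0.195, 0.981, 0.0, 0.0]
wrist_force: [-0.6, -1.3, -2.5]
gripper_width: 0.0417
finger_force: 30.0
```

```bash
python3 - <<'E'
from st import *
show()
for n in("top","scene"):
    im,d,P=cloud(n)
    r=np.hypot(P[...,0]-.4645,P[...,1]-.2885)
    for a,b in((.05,.059),(.066,.082)):
        m=(r>a)&(r<b)&(abs(P[...,2]-.105)<.02)&(im.max(-1)>120); q=P[m]
        O=np.load(n+".npz"); m0=(r>a)&(r<b)&(abs(O["P"][...,2]-.105)<.02)&(O["im"].max(-1)>120)
        mm=m&m0; print(n,a,mm.sum(),np.median(P[mm][:,2]-O["P"][mm][:,2]), np.median(O["P"][m0][:,2]),np.median(q[:,2]))
E
```

```text
t 4.95 p [0.4645 0.2887 0.1417] yaw_y 112.47 tilt z [ 0.  0. -1.] F [-0.6 -1.3 -2.5] M [-0.32  0.13 -0.01] w 0.0417 q [-0.68  0.37  0.09  1.89 -0.04  0.88  1.39]
top 0.05 204 0.005652520497556379 0.10464742577944947 0.1105857602384519
top 0.066 734 3.15889124188895e-05 0.10087455643346593 0.10070653607879876
scene 0.05 183 0.006179484873540142 0.10236678545791467 0.10861059799983819
scene 0.066 483 0.00031016030677988304 0.09870778784293743 0.0987579621041399
```

The flange has risen 6 mm while the ring stayed put, so it's free. Lifting straight up.

Call:
arm_command --targets '[[1,[0,0,-0.005],0],[1,[0,0,-0.006],0],[1,[0,0,-0.008],0],[1,[0,0,-0.008],0],[1,[0,0,-0.008],0],[1,[0,0,0],0]]'

```text
time: 5.65
tool_pos: [0.4651, 0.2892, 0.1781]
tcp_rot: [-0.195, 0.981, 0.001, 0.001]
wrist_force: [-0.1, 0.2, -3.7]
gripper_width: 0.0417
finger_force: 30.0
```

```bash
python3 -c "
from st import *
show([.4645,.2887,.24])"
```

```text
t 5.65 p [0.4651 0.2892 0.1781] yaw_y 112.47 tilt z [ 0.002  0.002 -1.   ] F [-0.1  0.2 -3.7] M [0.08 0.02 0.03] w 0.0417 q [-0.69  0.33  0.09  1.86 -0.04  0.96  1.38]
tool shift [ 0.0006 -0.0002 -0.0619]
```

Call:
arm_command --targets '[[1,[0,0,-0.01],0],[1,[0,0,-0.01],0],[1,[0,0,-0.01],0],[1,[0,0,-0.01],0],[1,[0,0,-0.01],0],[1,[0,0,-0.01],0],[1,[0,0,-0.005],0],[1,[0,0,0],0]]'

```text
time: 6.45
tool_pos: [0.4646, 0.2888, 0.2422]
tcp_rot: [-0.195, 0.981, 0.0, 0.0]
wrist_force: [0.1, -0.4, -3.7]
gripper_width: 0.0418
finger_force: 30.0
```

```bash
python3 - <<'E'
from st import *
show([.453,-.299,.245])
# refine dish: ray-cast white blob's outline onto rim plane z=.014
from scipy.optimize import least_squares
for n,b in(("top",(335,195,412,262)),("scene",(328,175,385,225))):
    z=np.load(n+".npz");im=z["im"]; i=eyes.camera_info(n); f=192/np.tan(np.radians(i["fov_y"])/2)
    hsv=cv2.cvtColor(im,cv2.COLOR_BGR2HSV); m=np.zeros(im.shape[:2],np.uint8); s=np.s_[b[1]:b[3],b[0]:b[2]]
    t=cv2.threshold(255-hsv[...,1][s],0,255,cv2.THRESH_OTSU)[1]; m[s]=t
    k,l,st,_=cv2.connectedComponentsWithStats(m); m=(l==1+st[1:,4].argmax()).astype(np.uint8)
    c=cv2.convexHull(max(cv2.findContours(m,0,1)[0],key=cv2.contourArea))[:,0]
    D=np.c_[(c[:,0]-i["cx"])/f,(c[:,1]-i["cy"])/f,np.ones(len(c))]@R.from_quat(i["rotation"]).as_matrix().T
    p=i["eye"]+D*((.014-i["eye"][2])/D[:,2:]); p=p[:,:2]
    q=least_squares(lambda a:np.hypot(*(p-a[:2]).T)-a[2],[.453,-.299,.076],loss="soft_l1",f_scale=.002); print(n,q.x,np.abs(q.fun).mean())
E
```

```text
t 6.45 p [0.4646 0.2888 0.2422] yaw_y 112.48 tilt z [ 0.001  0.001 -1.   ] F [ 0.1 -0.4 -3.7] M [ 0.03 -0.02 -0.02] w 0.0418 q [-0.69  0.26  0.1   1.79 -0.03  1.09  1.38]
tool shift [ 0.2355 -0.5387 -0.0032]
top [ 0.45241824 -0.29894656  0.07696635] 0.0002985635240877041
scene [ 0.45322063 -0.29811372  0.07612   ] 0.0005742041322325597
```

Call:
arm_command --targets '[[1,[0,0,0],0.1],[1,[0,0,0],0.14],[1,[0,0,0],0.14],[1,[0,0,0],0.14],[1,[0,0,0],0.08],[1,[-0.002,-0.01,0],0],[1,[-0.004,-0.02,0],0],[1,[-0.0055,-0.0289,0],0],[1,[-0.0055,-0.0289,0],0],[1,[-0.0055,-0.0289,0],0],[1,[-0.0055,-0.0289,0],0],[1,[-0.0055,-0.0289,0],0]]'

```text
time: 7.65
tool_pos: [0.4607, 0.109, 0.2413]
tcp_rot: [0.102, 0.995, -0.0, -0.0]
wrist_force: [1.4, -0.9, -4.2]
gripper_width: 0.0417
finger_force: 30.0
```

Call:
arm_command --targets '[[1,[-0.0055,-0.0289,0],0],[1,[-0.0055,-0.0289,0],0],[1,[-0.0055,-0.0289,0],0],[1,[-0.0055,-0.0289,0],0],[1,[-0.0055,-0.0289,0],0],[1,[-0.0055,-0.0289,0],0],[1,[-0.0055,-0.0289,0],0],[1,[-0.0055,-0.0289,0],0],[1,[-0.0055,-0.0289,0],0],[1,[-0.004,-0.02,0],0],[1,[-0.002,-0.01,0],0],[1,[0,0,0],0]]'

```text
time: 8.85
tool_pos: [0.4551, -0.1854, 0.2413]
tcp_rot: [0.104, 0.995, -0.0, -0.0]
wrist_force: [-0.5, 0.2, -3.8]
gripper_width: 0.0421
finger_force: 30.0
```

```bash
python3 -c "
from st import *
show([.453,-.2985,.2422])"
```

```text
t 8.85 p [ 0.4551 -0.1854  0.2413] yaw_y 78.07 tilt z [-0. -0. -1.] F [-0.5  0.2 -3.8] M [ 0.03  0.01 -0.04] w 0.0421 q [-0.17  0.17  0.55  1.93 -0.1   1.07  1.79]
tool shift [-0.0214 -0.1111 -0.0009]
```

Call:
arm_command --targets '[[1,[-0.002,-0.0111,0],0],[1,[-0.0044,-0.022,0],0],[1,[-0.005,-0.026,0],0],[1,[-0.005,-0.026,0],0],[1,[-0.003,-0.016,0],0],[1,[-0.002,-0.01,0],0],[1,[0,0,0],0],[1,[0,0,0],0]]'

```text
time: 9.65
tool_pos: [0.4538, -0.2966, 0.2413]
tcp_rot: [0.103, 0.995, 0.0, -0.0]
wrist_force: [0.4, 0.0, -2.3]
gripper_width: 0.0416
finger_force: 30.0
```

```bash
python3 - <<'E'
from st import *
show([.453,-.2985,.1205])
im,d,P=cloud("top")
cv2.imwrite("pics/t3.png",cv2.resize(im[130:300,290:460],None,fx=3,fy=3))
b=(300,150,440,290)
im,d,P=cloud("scene"); cv2.imwrite("pics/s3.png",im)
E
```

```text
t 9.65 p [ 0.4538 -0.2966  0.2413] yaw_y 78.15 tilt z [-0.  0. -1.] F [ 0.4  0.  -2.3] M [ 0.06 -0.04 -0.04] w 0.0416 q [ 0.02  0.29  0.6   1.82 -0.18  1.1   2.05]
tool shift [ 0.0004 -0.0021  0.1208]
```

View pics/s3.png

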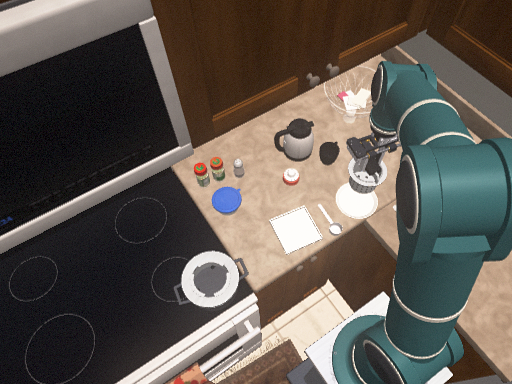

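The insert hangs above the round dish at (360,195). The pot stands in place and nothing else has moved. Lowering.

Call:
arm_command --targets '[[1,[0.0004,-0.002,0.01],0],[1,[0,0,0.02],0],[1,[0,0,0.025],0],[1,[0,0,0.025],0],[1,[0,0,0.02],0],[1,[0,0,0.012],0],[1,[0,0,0.006],0],[1,[0,0,0],0],[1,[0,0,0],0],[1,[0,0,0],0]]'

```text
time: 10.75
tool_pos: [0.4533, -0.2995, 0.1243]
tcp_rot: [0.104, 0.995, -0.0, 0.001]
wrist_force: [0.1, 0.8, -4.2]
gripper_width: 0.0414
finger_force: 30.0
```

```bash
python3 - <<'E'
from st import *
show([.453,-.2985,.116])
im,d,P=cloud("top")
cv2.imwrite("pics/t4.png",cv2.resize(im[150:300,290:460],None,fx=3,fy=3))
E
```

```text
t 10.75 p [ 0.4533 -0.2995  0.1243] yaw_y 78.1 tilt z [ 0.001 -0.001 -1.   ] F [ 0.1  0.8 -4.2] M [ 0.04 -0.04 -0.06] w 0.0414 q [ 0.09  0.44  0.55  1.92 -0.3   0.86  2.15]
tool shift [0.0005 0.001  0.0083]
```

View pics/t4.png

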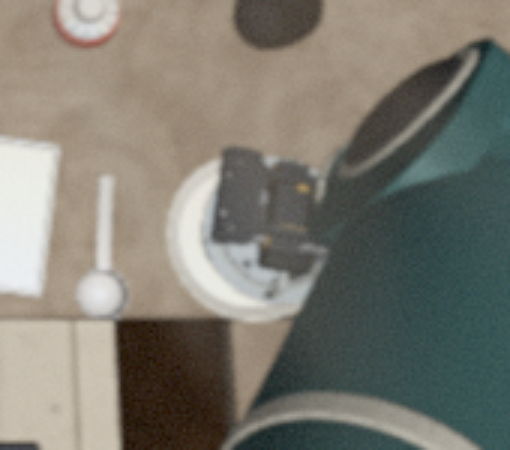

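The crop shows the insert over the dish at about (265,235). It sits slightly right of the dish centre, which height parallax explains. Lowering to contact.

Call:
arm_command --targets '[[1,[0,0.001,0.003],0],[1,[0,0,0.002],0],[1,[0,0,0.001],0],[1,[0,0,0],0]]'

```text
time: 11.2
tool_pos: [0.453, -0.2983, 0.1173]
tcp_rot: [0.104, 0.995, -0.0, -0.0]
wrist_force: [0.1, -0.3, -3.2]
gripper_width: 0.0417
finger_force: 30.0
```

Call:
arm_command --targets '[[1,[0,0,0.001],0],[1,[0,0,0.001],0],[1,[0,0,0],0]]'

```text
time: 11.5
tool_pos: [0.4532, -0.2984, 0.1156]
tcp_rot: [0.104, 0.995, -0.0, 0.0]
wrist_force: [-0.4, 1.2, -0.0]
gripper_width: 0.0415
finger_force: 30.0
```

Call:
arm_command --targets '[[1,[0,0,0.0003],0],[1,[0,0,0],0],[-1,[0,0,0],0],[-1,[0,0,0],0],[-1,[0,0,0],0],[-1,[0,0,0],0],[-1,[0,0,0],0],[-1,[0,0,0],0],[-1,[0,0,0],0]]'

```text
time: 12.4
tool_pos: [0.4531, -0.2984, 0.1152]
tcp_rot: [0.104, 0.995, -0.0, -0.0]
wrist_force: [0.3, -0.5, -0.4]
gripper_width: 0.0928
finger_force: 0.0
```

Call:
arm_command --targets '[[-1,[0,0,-0.005],0],[-1,[0,0,-0.015],0],[-1,[0,0,-0.025],0],[-1,[0,0,-0.03],0],[-1,[0,0,-0.03],0],[-1,[0,0,-0.03],0],[-1,[0,0.03,0],0],[-1,[0,0.04,0],0],[-1,[0,0.04,0],0],[-1,[0,0.04,0],0],[-1,[0,0,0],0],[-1,[0,0,0],0]]'

```text
time: 13.6
tool_pos: [0.4842, -0.1512, 0.2513]
tcp_rot: [0.103, 0.995, -0.0, 0.001]
wrist_force: [-0.4, -0.1, -0.5]
gripper_width: 0.0939
finger_force: 0.0
```

```bash
python3 - <<'E'
from st import *
show()
im,d,P=cloud("top"); cv2.imwrite("pics/t5.png",im)
q0=np.load("top.npz")
r=np.hypot(P[...,0]-.453,P[...,1]+.2985)
m=(P[...,2]>.075)&(P[...,2]<.1)&(r<.09); p=P[m]; print("flange",len(p),np.median(p[:,2]),cv2.minEnclosingCircle((p[:,:2]*1000).astype(np.float32)))
m=(P[...,2]>.112)&(P[...,2]<.14)&(r<.06); p=P[m]; print("grip",len(p),np.median(p,0) if len(p) else 0, np.percentile(p[:,2],[5,95]))
r=np.hypot(P[...,0]-.464,P[...,1]-.2885); m=(abs(P[...,2]-.1)<.01)&(r<.11); print("ring",cv2.minEnclosingCircle((P[m][:,:2]*1000).astype(np.float32)))
E
```

```text
t 13.6 p [ 0.4842 -0.1512  0.2513] yaw_y 78.17 tilt z [ 0.001 -0.    -1.   ] F [-0.4 -0.1 -0.5] M [-0.05 -0.02 -0.03] w 0.0939 q [-0.23  0.19  0.54  1.88 -0.11  1.09  1.72]
flange 0 nan ((0.0, 0.0), 0.0)
  return _methods._mean(a, axis=axis, dtype=dtype,
  ret = ret.dtype.type(ret / rcount)
Traceback (most recent call last):
IndexError: index -1 is out of bounds for axis 0 with size 0
```

View pics/t5.png

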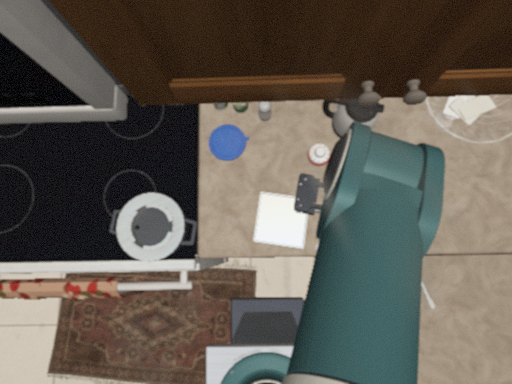

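The arm hides the dish, so I'll move further left to see it.

Call:
arm_command --targets '[[-1,[0,0.03,0],0],[-1,[0,0.04,0],0],[-1,[0.008,0.04,0],0],[-1,[0.008,0.04,0],0],[-1,[0.008,0.04,0],0],[-1,[0.008,0.03,0],0],[-1,[0,0,0],0],[-1,[0,0,0],0]]'

```text
time: 14.45
tool_pos: [0.4983, 0.0692, 0.2505]
tcp_rot: [0.104, 0.995, -0.0, 0.0]
wrist_force: [0.3, -1.1, 0.2]
gripper_width: 0.0943
finger_force: 0.0
```

```bash
python3 - <<'E'
from st import *
show()
for n in("top","scene"):
    im,d,P=cloud(n); cv2.imwrite(f"pics/{n}6.png",im); r=np.hypot(P[...,0]-.453,P[...,1]+.2985)
    m=(P[...,2]>.075)&(P[...,2]<.1)&(r<.1); p=P[m]
    if len(p): print(n,"flange",len(p),np.median(p[:,2]),cv2.minEnclosingCircle((p[:,:2]*1000).astype(np.float32)))
    m=(P[...,2]>.112)&(P[...,2]<.14)&(r<.06); p=P[m]
    if len(p): print("grip",len(p),np.median(p,0),np.ptp(p[:,2]))
    m=(P[...,2]>.008)&(P[...,2]<.02)&(r<.1); p=P[m]
    if len(p): print("dish",len(p),cv2.minEnclosingCircle((p[:,:2]*1000).astype(np.float32)))
    r=np.hypot(P[...,0]-.464,P[...,1]-.2885); m=(abs(P[...,2]-.1)<.01)&(r<.11)
    print("ring",cv2.minEnclosingCircle((P[m][:,:2]*1000).astype(np.float32)))
E
```

```text
t 14.45 p [0.4983 0.0692 0.2505] yaw_y 78.04 tilt z [ 0. -0. -1.] F [ 0.3 -1.1  0.2] M [-0.04 -0.01  0.  ] w 0.0943 q [-0.54  0.18  0.38  1.89 -0.07  1.09  1.23]
top flange 879 0.0835291539763422 ((453.4851379394531, -298.36932373046875), 62.66400909423828)
grip 594 [ 0.45164754 -0.29537331  0.12429446] 0.017096073073400886
dish 440 ((452.5230407714844, -299.64007568359375), 75.42298889160156)
ring ((463.19500732421875, 296.525390625), 84.8509292602539)
dish 17 ((429.8551025390625, -233.53961181640625), 26.59382438659668)
ring ((464.2577209472656, 288.0816345214844), 87.741455078125)
```

View pics/scene6.png

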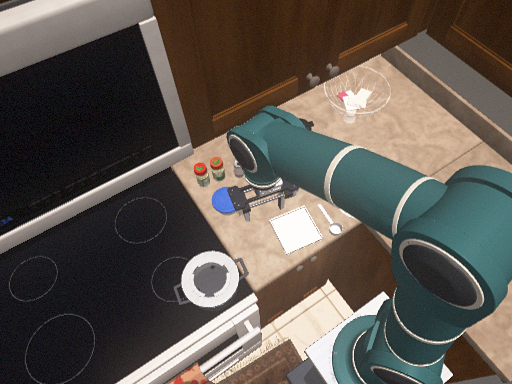

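The scene view shows the pot unmoved at (212,278), the gripper clear in the air, and the other things in place. From the top camera, the flange is level at 0.084 m and centred on the dish within about 2 mm.

```bash
python3 -c "
from rig import job
print(job.close_job())"
```

```text
the job is handed in; nothing more can be done
None
```

The insert came free after turning about 0.3 rad anticlockwise and now stands upright within about 2 mm of the round dish's centre; the pot has not moved, nothing else looks disturbed, and the job was handed in at about 14.5 s.

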